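# Seat a tube block flush in the mixer

### The arm

A 6-joint arm with a two-finger parallel gripper is mounted at the origin on the work surface. World frame = base frame: x ahead of the robot, y to its left, z up, the work surface at z = 0. Lengths are in mm, angles in rad, forces in N, time in s.
With the tool pointing down it reaches from about 275 to 825 mm from the base axis. Payload 5.2 kg.
Tool frame: the origin (TCP) lies at the centre of the arm's flange, where the gripper is bolted on; the fingertips stand 186 mm ahead of it and the grasp point (between the pads) lies 167 mm ahead of it (tip_extent is the distance from the TCP to the fingertips, in mm); z points along the fingers, y is the line along which they close (so a half turn about z gives the same grasp; the last joint's range is limited). The gripper opens to 93 mm and grips with 3 to 60 N. Pads are 15 mm wide; open, the fingers measure 128 mm over their backs; the gripper's body (75 mm by 188 mm) begins 65 mm behind the grasp point.
Start: joints at [-1.333, 0.259, 1.535, -0, 1.348, -0.203], TCP at [234.686, -497.422, 404.753] pointing down, gripper open.
Joint ranges: [-3.14, 3.14], [-0.91, 2.08], [0.19, 2.58], [-1.22, 4.36], [0.22, 2.71], [-3.12, 3.12]. Speed limits (rad/s): [2.57, 2.57, 3.14, 3.14, 3.14, 3.14].

### API

Orientations are given as a unit quaternion [w, x, y, z].
In Python, from station import get_state, get_image, finish_job, tip_extent gives the robot as it stands.
- The arm moves only by the tool step_arm, never from a script. Its argument "plan" is a list of rows, each an object of numbers: "x", "y", "z": the shift along the tool's x, y, z each as a share of 0.2 m, from -1 to 1; "turn": the turn about the tool's z as a share of 180 degrees, from -1 to 1. In form: [{"x": .., "y": .., "z": .., "turn": ..}, ...]. A call has 1 to 10 rows; each row is the pose to reach, as a shift and turn from the pose commanded when the call began, along the tool's axes at that moment, turning the shorter way round; what a row does not reach only later rows make up. A row lasts 1/8 s, in which the tool goes at most 62.5 mm and 10.7 degrees, less where a joint would pass 70% of its speed; a pose out of reach is approached as far as the arm can. A call with a number of a shift or a turn outside -1 to 1 is refused whole. A call with a gripper value outside its range is refused whole. "fingers" is the closure, from 0 (fully open) to 1 (shut), set as the call begins (left out, the last holds). The fingers move at their own pace and stop on an object; the grip force is fixed at half the most. Time passes only in rows, so rows that repeat a pose let the fingers close. It gives the time, the measured TCP pose, the force, the opening and the grip force at its end, in the units of the state.
- get_state(): the state, without advancing time (a new reading comes with each control period).
- get_image(name): name is "scene" or "top" or "wrist"; returns a dict with "pixels" (480x640x3 uint8, red, green, blue), "range_z" (480x640 float32, mm along the optical axis (not along the pixel's ray), 0 where there is no reading), "intrinsics" (3x3 intrinsics, pixels), "origin" and "rotation" of the camera in the world; the wrist camera has in their place "tool_from_camera" (4x4, takes a point from camera to tool coordinates, whose origin is the TCP and whose axes are the flange's). Camera axes: x right, y up, looking along -z (the intrinsics and any distortion apply to the point x, -y, -z); pixel columns grow to the right and rows downward; lengths in mm; the calibration is good to about 2 mm. A picture is of the moment at which its call begins: read the wrist's pose just before it.
- finish_job(): hands the job in; it is judged then, once.
The state is a dict: "t": time; "qpos": joint angles; "joint_vel": joint speeds; "tau": joint torques, N m; "position": TCP position; "tcp_rot": TCP orientation; "wrist_force": force on the tool from outside, world axes, zero at the start; "wrist_torque": the same for the moment, N m; "opening": finger opening in mm; "gripper_force": force on a finger pad.
Only numpy, scipy, OpenCV 4.12 (cv2) and the standard library are available. Lean on these libraries where they do the work, as an engineer would, in place of code of your own. Each camera call takes 0.05 s, during which the arm holds its last target. There are 200 camera calls.

### The job

Take the red tube block out of its sloped drying stand and lay it flat on the blue mat with its wells up, and let go of it there. Then take it again, set it wells up into the bay of the white mixer, and press it down until the catches under both ends give and its top is flush with the mixer's deck all along. Leave the other things on the bench as they stand.

Things in the scene. Friction and masses are not known exactly. Their poses are not given: they have to be found in the camera images.
- block: red plastic tube block, a cuboid 120 (x) x 58 (y) x 40 mm (z), about 0.28 kg, 8 x 4 shallow dark wells drawn on its top (+z) face, which is firm to press on. Origin: centre of its underside. Its two ends are alike. It starts leaning in the stand: its x axis points towards the stand's +x and up, 60 deg above level; its wells face the stand's front and up, 30 deg above level
- block_end_a (a point): point on the block's top face, on its centre line, 5 mm in from its +x end (55 mm from the middle)
- block_end_b (a point): the same at the -x end
- mat: fixed blue bench mat, 240 (x) x 170 (y) x 3 mm thick, origin under its centre, between stand and mixer
- mixer: fixed white bench tube mixer, 180 (x) x 210 (y) x 70 mm tall, origin under its centre, with a flat level top (deck) around one rectangular bay; it and the stand may change sides of the table
- bay (a point): centre of the bay's mouth, level with the deck (70 mm above the table); axes as the mixer's. The bay is 62 (x) x 124 mm (y) and 40 mm deep: the block goes in wells up, its long side along the mixer's y, 2 mm free on every side, and its top is flush with the deck when it stands on the bay's floor
- catch_left (a joint): stiff orange catch at the bay's +y end (46 mm from its middle), a pad whose top stands 10 mm above the bay's floor at value 0, m. It sinks to 0.010 (level with the floor) under a push of about 6 N, does not sink under the block's weight, and stays where it is pushed; it may start up to 4 mm down
- catch_right (a joint): the same at the bay's -y end
- stand: fixed white drying stand, base 150 (x) x 100 mm (y), origin under its centre, front -x. The block leans back towards +x on a ledge and a back rest 44 mm wide, at first with its origin at (10, 0, 76) mm in the stand's frame, its top end 150 mm above the table. Two cheeks, 71 mm apart outside, hold its lower 45 mm; the rest of its sides is free, and it lifts straight up out
- flask: bystander, loose: clear conical glass flask, foot 76 mm across, 110 mm tall; origin under its centre
- beaker: bystander, loose: clear glass beaker, 70 mm across, 85 mm tall; origin under its centre
- tip_box: bystander, loose: clear pipette-tip box with a yellow lid, 88 x 123 x 62 mm tall; origin under its centre
- yellow_rack: bystander, loose: low yellow rack with six small tubes, 40 x 120 x 42 mm tall, beyond the mat; origin under its centre
- wash_bottle: bystander, loose: white wash bottle with a red cap, 60 mm across, 150 mm tall; origin under its centre
- jar: bystander, loose: amber jar with a blue cap, 64 mm across, 80 mm tall; origin under its centre

How it is judged (in metres and radians):
On the way:
1. the block lies flat on the mat, wells up, its middle over the mat, at rest and let go (contact force between the fingers and block below 0.05 N and linear speed of block below 0.02 m/s and angle between block's own z axis and vertical below 0.06 rad and z of block in the frame of mat below 0.008 m and x of block in the frame of mat between -0.12 and 0.12 m and y of block in the frame of mat between -0.085 and 0.085 m), for 0.2 s.
At the end, for the whole second after the job is handed in: the block is in the mixer's bay, wells up, long side along the bay, its middle within 6 mm of the bay's middle, and both ends of its top flush with the deck to 2.5 mm; it is released and at rest (contact force between the fingers and block below 0.05 N and linear speed of block below 0.02 m/s and z of block_end_a in the frame of bay between -0.0025 and 0.0025 m and z of block_end_b in the frame of bay between -0.0025 and 0.0025 m and angle between block's own z axis and vertical below 0.06 rad and horizontal distance between block and bay below 0.006 m and angle between the x axis of block and the y axis of bay, either way round below 0.08 rad); the robot touches nothing.
It fails at once if a bystander is moved by more than 30 mm (distance of any of flask, beaker, tip_box, yellow_rack, wash_bottle, jar from where it was at the start of the episode above 0.03 m).
It also fails if it takes over 72 s, if anything falls off the work surface, if the arm or the gripper's body presses on something with over 40 N, if the wrist force passes 120 N, or if a joint passes its speed limit or range.

## Working session

There is one attempt and no reset: what is moved stays moved. The work goes in short steps, Python scripts to look and compute and a tool call to move; the robot and the scene stay as the last step left them, time stands still between calls to the robot, and variables do not carry over. Pictures are saved under pics/ and viewed, at most 10 in all, crops included, and the job is handed in when it is done.

Besides the shell and the picture viewer there is one more tool, called after "Call:" as name(argument=value, ...), one argument or row to a line, values as JSON. step_arm: Moves the arm, as the interface text tells. Its arguments: {"type":"object","properties":{"plan":{"type":"array","items":{"type":"object","properties":{"x":{"type":"number"},"y":{"type":"number"},"z":{"type":"number"},"turn":{"type":"number"}}}},"fingers":{"type":"number"}},"required":["plan"]}

```bash
ls; mkdir -p pics
cat > h.py <<'E'
import numpy as np, cv2
from station import *
def cloud(name):
    st=get_state(); im=get_image(name); K=im["intrinsics"]; d=im["range_z"].astype(float)
    v,u=np.mgrid[0:480,0:640]
    pc=np.stack([(u-K[0][2])*d/K[0][0],-(v-K[1][2])*d/K[1][1],-d],-1)
    if "origin" in im: R=np.array(im["rotation"]);o=np.array(im["origin"])
    else:
        T=np.array(im["tool_from_camera"]); w,x,y,z=st["tcp_rot"]
        from scipy.spatial.transform import Rotation as Ro
        Rt=Ro.from_quat([x,y,z,w]).as_matrix(); R=Rt@T[:3,:3]; o=Rt@T[:3,3]+np.array(st["position"])
    P=pc@R.T+o; P[d<=0]=np.nan
    return im["pixels"],P,(K,R,o)
def save(n,px): cv2.imwrite("pics/"+n+".png",px[:,:,::-1])
E
python3 - <<'E'
from h import *
for n in("scene","top"):
    px,P,c=cloud(n); save(n+"0",px); np.savez(n+"0.npz",px=px,P=P,K=c[0],R=c[1],o=c[2]); print(n,c[2],c[1][:,2])
s=get_state(); print(s["tcp_rot"],s["position"],s["t"])
E
```

```text
picsTraceback (most recent call last):
  File "<stdin>", line 3, in <module>
  File "h.py", line 12, in cloud
    P=pc@R.T+o; P[d<=0]=np.nan
      ~~^~~~
ValueError: matmul: Input operand 1 has a mismatch in its core dimension 0, with gufunc signature (n?,k),(k,m?)->(n?,m?) (size 4 is different from 3)
```

```bash
sed -i 's/^import numpy.*/import numpy as np, cv2\nfrom scipy.spatial.transform import Rotation as Ro\ndef q2m(q): return Ro.from_quat([q[1],q[2],q[3],q[0]]).as_matrix()/; s/R=np.array(im\["rotation"\])/R=q2m(im["rotation"])/' h.py
python3 - <<'E'
from h import *
for n in("scene","top"):
    px,P,c=cloud(n); save(n+"0",px); np.savez(n+"0.npz",px=px,P=P,K=c[0],R=c[1],o=c[2]); print(n,c[2],c[1][:,2])
s=get_state(); print(s["tcp_rot"],s["position"],s["t"])
E
```

```text
scene [829.66315847 445.42697034 996.49595304] [0.27666634 0.42591191 0.86142602]
top [ 437.16580842    2.9996983  1144.40999558] [-0.13883418  0.00411322  0.9903071 ]
[-7.20676848e-04  9.75810582e-01  2.18616531e-01 -1.89884705e-05] [ 234.65206161 -497.26129707  404.09669257] 0.15
```

View pics/scene0.png

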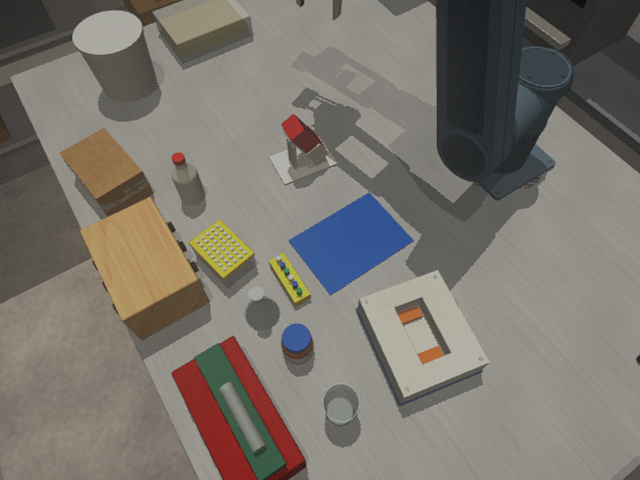

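View pics/top0.png

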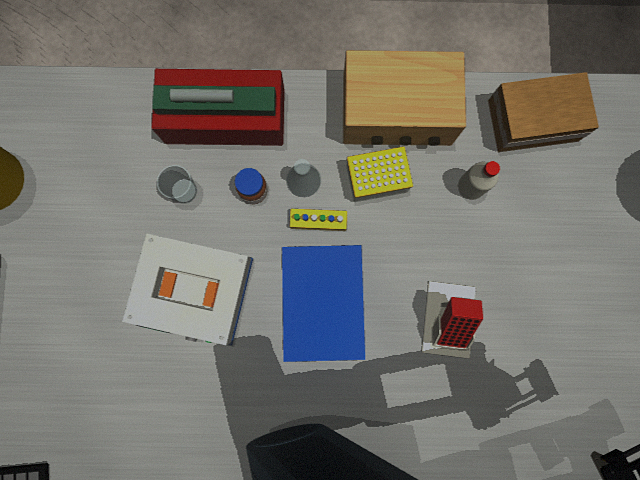

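The scene view shows the block (red, ~(302,130)) in its stand, the mat at (350,243), and the mixer at (420,335). The top view shows the block at (460,322) with its wells towards the robot, the mat at (323,303), and the mixer at (190,290) with the bay at (187,288). The bystanders stand in a row beyond the mat.

```bash
cat > m.py <<'E'
from h import *
def planes(X,n=3):
    rng=np.random.default_rng(0); out=[]
    for _ in range(n):
        if len(X)<40: break
        best=None
        for _ in range(300):
            a=X[rng.choice(len(X),3,False)]; nn=np.cross(a[1]-a[0],a[2]-a[0]); l=np.linalg.norm(nn)
            if l<50: continue
            m=abs((X-a[0])@(nn/l))<2
            if best is None or m.sum()>best.sum(): best=m
        Y=X[best]; c=Y.mean(0); nn=np.linalg.svd(Y-c)[2][2]; nn*=np.sign(nn[2]); out.append((nn,c,len(Y),Y)); X=X[~best]
    return out
def masks(px):
    h=cv2.cvtColor(px,cv2.COLOR_RGB2HSV); H,S,V=[h[...,i].astype(int) for i in range(3)]
    return dict(red=((H<8)|(H>172))&(S>150)&(V>50),blue=(H>105)&(H<130)&(S>150),orange=(H>5)&(H<18)&(S>180)&(V>120),white=(S<40)&(V>120))
def rect(X): 
    r=cv2.minAreaRect(X[:,:2].astype(np.float32)); return np.round(r[0],1),np.round(r[1],1),round(r[2],2)
E
python3 - <<'E'
from m import *
for n in("scene","top"):
    D=np.load(n+"0.npz"); px,P=D["px"],D["P"]; M=masks(px)
    near=lambda c,r:np.hypot(P[...,0]-c[0],P[...,1]-c[1])<r
    blue=M["blue"]&(P[...,2]<15)
    cc=cv2.connectedComponentsWithStats(blue.astype(np.uint8)); i=1+np.argmax(cc[2][1:,4]); X=P[cc[1]==i]
    print(n,"mat",rect(X),np.median(X[:,2]))
    cc=cv2.connectedComponentsWithStats(M["red"].astype(np.uint8))
    for i in range(1,cc[0]):
        X=P[cc[1]==i]; X=X[~np.isnan(X[:,0])]
        if len(X)<150: continue
        print(" red",len(X),X.mean(0).round(),X.min(0).round(),X.max(0).round())
    R=P[M["red"]|((px.max(2)<90)&False)]; R=R[(R[:,1]<-100)&(R[:,0]<500)&(R[:,2]>20)&(R[:,2]<170)]
    for nn,c,k,Y in planes(R): print("  plane",nn.round(3),c.round(1),k,Y.min(0).round(),Y.max(0).round())
    o=P[M["orange"]]; 
    cc=cv2.connectedComponentsWithStats(M["orange"].astype(np.uint8))
    for i in range(1,cc[0]):
        X=P[cc[1]==i]
        if len(X)>40: print("  orange",len(X),np.nanmean(X,0).round(1),np.nanpercentile(X[:,2],[10,50,90]).round(1))
    d=(abs(P[...,2]-70)<5)&M["white"]&(P[...,1]>100)
    cc=cv2.connectedComponentsWithStats(d.astype(np.uint8)); i=1+np.argmax(cc[2][1:,4]); X=P[cc[1]==i]; print("  deck",rect(X),np.median(X[:,2]),len(X))
    m=(cc[1]==i).astype(np.uint8); cs,hh=cv2.findContours(m,cv2.RETR_CCOMP,cv2.CHAIN_APPROX_NONE)
    K,Rr,oo=D["K"],D["R"],D["o"]
    for c,h in zip(cs,hh[0]):
        if h[3]>=0 and len(c)>50:
            c=c[:,0].astype(float); r=np.stack([(c[:,0]-K[0,2])/K[0,0],-(c[:,1]-K[1,2])/K[1,1],-np.ones(len(c))],-1)@Rr.T
            print("  hole",rect(oo+r*((70-oo[2])/r[:,2])[:,None]))
E
```

```text
scene mat (array([465.4,  -1.3]), array([238.8, 170.6]), 2.36) 2.031290603615844
 red 308 [ 455. -266.  137.] [ 436. -298.  124.] [ 474. -236.  149.]
 red 2585 [823. 239.  98.] [806.  91.  22.] [873. 350. 131.]
 red 3615 [910. 211.  99.] [887.  91.  93.] [934. 330. 105.]
  plane [ 0.511 -0.083  0.855] [ 455.  -265.7  137.3] 239 [ 436. -297.  126.] [ 474. -236.  148.]
  plane [0.471 0.072 0.879] [ 452.5 -266.9  139.4] 48 [ 438. -292.  129.] [ 472. -240.  149.]
  deck (array([486.9, 271.7]), array([210.9, 182.6]), 78.12) 68.80591464049951 7397
  hole (array([488.6, 272.5]), array([128.9,  68.3]), 78.01)
top mat (array([466.1,  -2.8]), array([239.4, 169. ]), 2.1) 4.150279763473691
 red 4165 [870. 212. 101.] [804.  89.  80.] [936. 347. 124.]
 red 159 [ 720. -321.  150.] [ 707. -384.    3.] [ 770. -307.  156.]
 red 1183 [ 433. -266.  119.] [ 379. -339.    1.] [ 476. -233.  152.]
  plane [-0.858  0.098  0.504] [ 413.9 -263.3  104.2] 622 [ 379. -294.   46.] [ 444. -233.  152.]
  plane [ 0.492 -0.045  0.87 ] [ 457.5 -269.3  138.6] 401 [ 437. -299.  128.] [ 476. -239.  151.]
  plane [ 0.494 -0.04   0.869] [ 456.4 -261.9  142.5] 83 [ 440. -294.  132.] [ 474. -239.  151.]
  orange 259 [498.4 314.4  40.1] [37.5 40.2 42.5]
  orange 215 [479.4 226.9  40.8] [38.3 40.7 43.5]
  deck (array([488.3, 271. ]), array([211.4, 180.4]), 78.05) 70.88049486829357 7492
  hole (array([488.5, 270.9]), array([129.6,  70. ]), 78.11)
```

Call:
step_arm(
  plan=[
    {"x": 0.3,"y": -0.14,"z": 0,"turn": 0.0588},
    {"x": 0.5,"y": -0.23,"z": 0,"turn": 0.1176},
    {"x": 0.69,"y": -0.32,"z": 0,"turn": 0.1764},
    {"x": 0.69,"y": -0.32,"z": 0,"turn": 0.1764},
    {"x": 0.69,"y": -0.32,"z": 0,"turn": 0.1764},
  ],
  fingers=0,
)

```text
t: 0.78
position: [332.1, -380.9, 404.7]
tcp_rot: [0.0, 0.998, -0.055, -0.0]
wrist_force: [-0.5, -0.8, 0.3]
opening: 93.0
gripper_force: 0.0
```

```bash
cat > go.py <<'E'
import sys
from h import *
def rows(x,y,z,yaw=None):
    s=get_state(); R=q2m(s["tcp_rot"]); p=np.array(s["position"]); d=R.T@(np.array([x,y,z])-p)/200
    cy=np.degrees(np.arctan2(R[1,0],R[0,0])); t=0 if yaw is None else -(((yaw-cy+90)%180)-90)/180
    print("t",s["t"],"pos",p.round(1),"yaw",round(cy,2),"tilt",R[2].round(4),"F",np.round(s["wrist_force"],1),"op",s["opening"],s["gripper_force"],"->",d.round(4),"turn",round(t,4),"q6",round(s["qpos"][5],2))
if __name__=="__main__": rows(*map(float,sys.argv[1:]))
E
python3 go.py 430 -264 340 -6.5
python3 - <<'E'
from m import *
px,P,c=cloud("wrist"); save("w0",px); R=P[masks(px)["red"]]; R=R[R[:,2]>20]
for nn,cc,k,Y in planes(R): print(nn.round(3),cc.round(1),k,Y.min(0).round(),Y.max(0).round(),rect(Y))
E
```

```text
t 0.775 pos [ 332.1 -380.9  404.7] yaw -6.33 tilt [-4.e-04  5.e-04 -1.e+00] F [-0.5 -0.8  0.3] op 93.00644328811376 0.0 -> [ 0.4224 -0.6353  0.323 ] turn 0.001 q6 0.61
[ 0.489 -0.055  0.871] [ 453.9 -266.8  139.6] 4665 [ 434. -296.  127.] [ 474. -236.  150.] (array([ 454.2, -266.2]), array([58.1, 35.5]), 84.49)
[-0.861  0.086  0.501] [ 414.9 -265.2  108.6] 3251 [ 378. -293.   47.] [ 442. -232.  150.] (array([ 410. , -261.9]), array([56.8, 58.6]), 83.91)
[0.112 0.994 0.002] [ 435.4 -292.6  108.1] 1712 [ 399. -296.   62.] [ 467. -288.  144.] (array([ 432.7, -291.5]), array([ 3.2, 68.7]), 83.87)
```

View pics/w0.png

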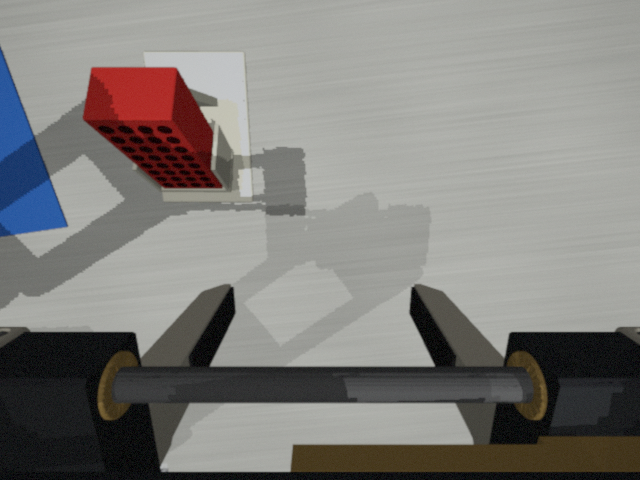

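The wrist view shows the red block's free end at (130,85), its wells at (165,155) and a clear space on both sides for the fingers. The measured points agree with the top view to 2 mm.

Call:
step_arm(
  plan=[
    {"x": 0.2,"y": -0.25,"z": 0,"turn": 0.001},
    {"x": 0.35,"y": -0.5,"z": 0.1,"turn": 0.001},
    {"x": 0.414,"y": -0.639,"z": 0.15,"turn": 0.001},
    {"x": 0.414,"y": -0.639,"z": 0.2,"turn": 0.001},
    {"x": 0.414,"y": -0.639,"z": 0.35,"turn": 0.001},
    {"x": 0.414,"y": -0.639,"z": 0.5,"turn": 0.001},
    {"x": 0.414,"y": -0.639,"z": 0.6,"turn": 0.001},
    {"x": 0.414,"y": -0.639,"z": 0.663,"turn": 0.001},
    {"x": 0.414,"y": -0.639,"z": 0.663,"turn": 0.001},
    {"x": 0.414,"y": -0.639,"z": 0.663,"turn": 0.001},
  ],
)

```text
t: 2.08
position: [429.0, -263.9, 272.9]
tcp_rot: [0.0, 0.998, -0.058, 0.001]
wrist_force: [-0.6, 0.2, -0.7]
opening: 92.8
gripper_force: 0.0
```

Call:
step_arm(
  plan=[
    {"z": 0},
    {"z": 0},
    {"z": 0},
    {"z": 0},
    {"z": 0},
    {"z": 0},
  ],
  fingers=1,
)

```text
$.plan[0]: bad value
```

Call:
step_arm(
  plan=[
    {"x": 0,"y": 0,"z": 0,"turn": 0},
    {"x": 0,"y": 0,"z": 0,"turn": 0},
    {"x": 0,"y": 0,"z": 0,"turn": 0},
    {"x": 0,"y": 0,"z": 0,"turn": 0},
    {"x": 0,"y": 0,"z": 0,"turn": 0},
    {"x": 0,"y": 0,"z": 0,"turn": 0},
  ],
  fingers=1,
)

```text
t: 2.82
position: [429.0, -263.2, 272.3]
tcp_rot: [0.0, 0.998, -0.058, 0.0]
wrist_force: [-1.4, -0.8, 2.2]
opening: 57.8
gripper_force: 30.0
```

Call:
step_arm(
  plan=[
    {"x": 0,"y": 0,"z": -0.05,"turn": 0},
    {"x": 0,"y": 0,"z": -0.12,"turn": 0},
    {"x": 0,"y": 0,"z": -0.2,"turn": 0},
    {"x": 0,"y": 0,"z": -0.3,"turn": 0},
    {"x": 0,"y": 0,"z": -0.4,"turn": 0},
    {"x": 0,"y": 0,"z": -0.5,"turn": 0},
    {"x": 0,"y": 0,"z": -0.6,"turn": 0},
    {"x": 0,"y": 0,"z": -0.6,"turn": 0},
    {"x": 0,"y": 0,"z": -0.6,"turn": 0},
  ],
)

```text
t: 3.95
position: [428.7, -262.8, 391.8]
tcp_rot: [-0.0, 0.998, -0.058, -0.0]
wrist_force: [-0.5, -0.4, -2.4]
opening: 57.9
gripper_force: 30.0
```

```bash
python3 go.py 430 0 392 0
python3 - <<'E'
from m import *
for n in ("top","scene"):
    px,P,c=cloud(n); R=P[masks(px)["red"]]; R=R[(R[:,2]>60)&(R[:,1]<-150)&(R[:,0]<550)]
    for nn,cc,k,Y in planes(R,3): print(n,nn.round(3),cc.round(1),k,Y.min(0).round(),Y.max(0).round())
E
```

```text
t 3.95 pos [ 428.7 -262.8  391.8] yaw -6.67 tilt [-5.e-04 -5.e-04 -1.e+00] F [-0.5 -0.4 -2.4] op 57.9306274028353 29.976077377796173 -> [-1.4610e-01 -1.3056e+00 -5.0000e-04] turn -0.0371 q6 0.92
top [-0.865  0.091  0.493] [ 388.  -245.8  177. ] 79 [ 380. -263.  166.] [ 395. -231.  188.]
top [ 0.632 -0.101  0.768] [ 467.9 -252.9  253.4] 40 [ 398. -266.  247.] [ 475. -203.  316.]
scene [ 0.518 -0.061  0.853] [ 465.  -266.2  250.5] 79 [ 444. -293.  246.] [ 473. -240.  260.]
```

Call:
step_arm(
  plan=[
    {"x": 0,"y": -0.1,"z": 0,"turn": -0.01},
    {"x": 0,"y": -0.25,"z": 0,"turn": -0.02},
    {"x": 0,"y": -0.4,"z": 0,"turn": -0.03},
    {"x": -0.03,"y": -0.55,"z": 0,"turn": -0.0371},
    {"x": -0.06,"y": -0.7,"z": 0,"turn": -0.0371},
    {"x": -0.09,"y": -0.82,"z": 0,"turn": -0.0371},
    {"x": -0.12,"y": -0.9,"z": 0,"turn": -0.0371},
    {"x": -0.12,"y": -0.9,"z": 0,"turn": -0.0371},
    {"x": -0.12,"y": -0.9,"z": 0,"turn": -0.0371},
  ],
)

```text
t: 5.18
position: [426.2, -81.8, 392.2]
tcp_rot: [0.0, 1.0, 0.0, 0.0]
wrist_force: [-0.2, 0.0, -2.4]
opening: 57.8
gripper_force: 30.0
```

```bash
python3 go.py 422.5 -2 260 0
```

```text
t 5.175 pos [426.2 -81.8 392.2] yaw 0.02 tilt [ 3.e-04  6.e-04 -1.e+00] F [-0.2  0.  -2.4] op 57.83632054162631 29.97600942850113 -> [-0.0185 -0.3995  0.6609] turn 0.0001 q6 1.12
```

Call:
step_arm(
  plan=[
    {"x": 0,"y": -0.13,"z": 0.05,"turn": 0},
    {"x": -0.01,"y": -0.26,"z": 0.15,"turn": 0},
    {"x": -0.018,"y": -0.35,"z": 0.3,"turn": 0},
    {"x": -0.018,"y": -0.4,"z": 0.42,"turn": 0},
    {"x": -0.018,"y": -0.4,"z": 0.54,"turn": 0},
    {"x": -0.018,"y": -0.4,"z": 0.62,"turn": 0},
    {"x": -0.018,"y": -0.4,"z": 0.66,"turn": 0},
    {"x": -0.018,"y": -0.4,"z": 0.66,"turn": 0},
    {"x": -0.018,"y": -0.4,"z": 0.66,"turn": 0},
  ],
)

```text
t: 6.3
position: [422.9, -1.9, 260.7]
tcp_rot: [0.0, 1.0, -0.0, 0.001]
wrist_force: [0.4, 0.6, -2.1]
opening: 57.9
gripper_force: 30.0
```

```bash
python3 go.py 422.5 -2 247 0
python3 - <<'E'
from m import *
px,P,c=cloud("scene"); M=masks(px)["red"]&(P[...,0]<560)&(P[...,1]>-90)&(P[...,1]<90)&(P[...,2]>4); R=P[M]
for nn,cc,k,Y in planes(R,3): print(nn.round(3),cc.round(1),k,Y.min(0).round(),Y.max(0).round())
px,P,c=cloud("wrist"); M=masks(px)["red"]&(P[...,0]<560)&(P[...,2]>4); R=P[M]
for nn,cc,k,Y in planes(R,3): print(nn.round(3),cc.round(1),k,Y.min(0).round(),Y.max(0).round())
E
```

```text
t 6.3 pos [422.9  -1.9 260.7] yaw -0.03 tilt [ 1.2e-03  4.0e-04 -1.0e+00] F [ 0.4  0.6 -2.1] op 57.85171584428835 29.976192712783813 -> [-0.0019  0.0007  0.0687] turn -0.0001 q6 1.3
[ 0.536 -0.043  0.843] [454.9  -1.5 122.2] 192 [437. -31. 114.] [466.  28. 135.]
[0.581 0.104 0.808] [455.7  -5.2 122. ] 41 [439. -27. 115.] [466.  24. 135.]
[0.499 0.003 0.867] [ 4.492e+02 -4.000e-01  1.276e+02] 16829 [431. -29. 116.] [467.  28. 138.]
[0.603 0.034 0.797] [449.5   2.1 127.8] 22 [435. -23. 115.] [466.  28. 138.]
```

Call:
step_arm(
  plan=[
    {"x": 0,"y": 0,"z": 0.02,"turn": 0},
    {"x": 0,"y": 0,"z": 0.04,"turn": 0},
    {"x": 0,"y": 0,"z": 0.05,"turn": 0},
    {"x": 0,"y": 0,"z": 0.055,"turn": 0},
    {"x": 0,"y": 0,"z": 0.055,"turn": 0},
  ],
)

```text
t: 7.02
position: [423.1, -1.5, 250.5]
tcp_rot: [0.0, 1.0, 0.0, 0.001]
wrist_force: [-1.6, 1.8, 13.4]
opening: 57.7
gripper_force: 30.0
```

Call:
step_arm(
  plan=[
    {"x": 0.034,"y": 0,"z": 0.009,"turn": 0},
    {"x": 0.069,"y": 0,"z": 0.02,"turn": 0},
    {"x": 0.101,"y": 0,"z": 0.035,"turn": 0},
    {"x": 0.132,"y": 0,"z": 0.052,"turn": 0},
    {"x": 0.162,"y": 0,"z": 0.073,"turn": 0},
    {"x": 0.19,"y": 0,"z": 0.095,"turn": 0},
    {"x": 0.19,"y": 0,"z": 0.095,"turn": 0},
  ],
)

```text
t: 7.9
position: [461.9, -1.6, 231.0]
tcp_rot: [0.0, 1.0, -0.0, 0.002]
wrist_force: [2.4, 1.5, 3.8]
opening: 57.9
gripper_force: 30.0
```

```bash
python3 go.py 484 -2 196 0
python3 - <<'E'
from m import *
px,P,c=cloud("wrist"); M=masks(px)["red"]&(P[...,0]<560)&(P[...,2]>4); R=P[M]
for nn,cc,k,Y in planes(R,3): print(nn.round(3),cc.round(1),k,Y.min(0).round(),Y.max(0).round())
E
```

```text
t 7.9 pos [461.9  -1.6 231. ] yaw -0.01 tilt [ 3.6e-03  3.0e-04 -1.0e+00] F [2.4 1.5 3.8] op 57.921008348013395 30.000469386577606 -> [0.1101 0.0021 0.1755] turn -0.0 q6 1.32
[ 0.809 -0.     0.588] [ 4.905e+02 -3.000e-01  9.180e+01] 13652 [478. -29.  73.] [504.  28. 107.]
[-0.579  0.001  0.815] [460.3  -0.5  91.4] 3794 [387. -29.  39.] [483.  28. 107.]
[0.86  0.003 0.509] [491.5   0.5  91. ] 45 [483. -29.  72.] [503.  25. 104.]
```

Call:
step_arm(
  plan=[
    {"x": 0.026,"y": 0,"z": 0.025,"turn": 0},
    {"x": 0.05,"y": 0,"z": 0.052,"turn": 0},
    {"x": 0.071,"y": 0,"z": 0.081,"turn": 0},
    {"x": 0.089,"y": 0,"z": 0.112,"turn": 0},
    {"x": 0.105,"y": 0,"z": 0.144,"turn": 0},
    {"x": 0.1175,"y": 0,"z": 0.178,"turn": 0},
    {"x": 0.1175,"y": 0,"z": 0.182,"turn": 0},
    {"x": 0.1175,"y": 0,"z": 0.182,"turn": 0},
  ],
)

```text
t: 8.95
position: [485.0, -1.8, 194.5]
tcp_rot: [0.0, 1.0, 0.0, 0.002]
wrist_force: [3.2, 0.3, 3.3]
opening: 57.7
gripper_force: 30.0
```

```bash
python3 go.py 484 -2 196 0
python3 - <<'E'
from m import *
px,P,c=cloud("wrist"); M=masks(px)["red"]&(P[...,0]<560)&(P[...,2]>4); R=P[M]
for nn,cc,k,Y in planes(R,3): print(nn.round(3),cc.round(1),k,Y.min(0).round(),Y.max(0).round())
E
```

```text
t 8.95 pos [485.   -1.8 194.5] yaw 0.01 tilt [ 3.2e-03  8.0e-04 -1.0e+00] F [3.2 0.3 3.3] op 57.74341846295327 29.999641478061676 -> [-0.0052  0.0012 -0.0075] turn 0.0 q6 1.34
[-0.143  0.001  0.99 ] [481.1  -0.9  55.8] 15057 [428. -30.  47.] [518.  29.  62.]
[ 0.989 -0.002  0.148] [519.1  -0.6  42.6] 5708 [513. -29.  22.] [523.  28.  62.]
[-0.141  0.002  0.99 ] [500.1  -3.7  60.2] 68 [451. -27.  53.] [513.  26.  62.]
```

Call:
step_arm(
  plan=[
    {"x": 0,"y": 0,"z": 0,"turn": 0},
    {"x": 0,"y": 0,"z": 0,"turn": 0},
    {"x": 0,"y": 0,"z": 0,"turn": 0},
    {"x": 0,"y": 0,"z": 0,"turn": 0},
    {"x": 0,"y": 0,"z": 0,"turn": 0},
    {"x": 0,"y": 0,"z": 0,"turn": 0},
    {"x": 0,"y": 0,"z": -0.2,"turn": 0},
    {"x": 0,"y": 0,"z": -0.4,"turn": 0},
    {"x": 0,"y": 0,"z": -0.4,"turn": 0},
    {"x": 0,"y": 0,"z": -0.4,"turn": 0},
  ],
  fingers=0,
)

```text
t: 10.25
position: [483.6, -1.4, 273.4]
tcp_rot: [-0.0, 1.0, 0.0, -0.0]
wrist_force: [-0.5, -0.3, -0.7]
opening: 93.2
gripper_force: 0.0
```

```bash
cat > top.py <<'E'
from m import *
import sys
for n in sys.argv[1:]:
    px,P,c=cloud(n); M=masks(px)["red"]&(P[...,0]<620)&(P[...,2]>10)&(P[...,1]>-120)
    if n!="wrist": M&=P[...,0]>330
    for nn,cc,k,Y in planes(P[M],1): print(n,nn.round(3),cc.round(1),k,rect(Y),np.median(Y[:,2]).round(1))
    save("last_"+n,px)
E
python3 top.py wrist top scene; python3 go.py 465 0 220 0
```

```text
wrist [ 0.002 -0.002  1.   ] [4.678e+02 4.000e-01 4.400e+01] 12106 (array([464.7,  -0.5]), array([ 57.3, 113.9]), 89.95) 44.0
top [-0.003  0.045  0.999] [423.6  -1.7  43.8] 288 (array([425. ,  -2.7]), array([58. , 44.6]), 86.11) 43.9
scene [ 0.019 -0.011  1.   ] [505.1   3.1  42. ] 140 (array([485. ,  -0.6]), array([57.4, 73.9]), 89.16) 42.2
t 10.4 pos [483.4  -1.4 272.5] yaw -0.0 tilt [-2.5e-03 -6.0e-04 -1.0e+00] F [-0.5 -0.   0.2] op 92.95145292195237 0.0 -> [-0.0912 -0.0067  0.2629] turn -0.0 q6 1.34
```

View pics/last_wrist.png

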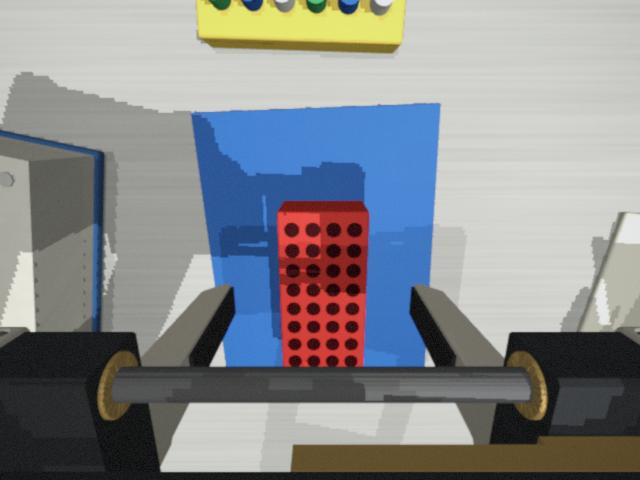

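The wrist view shows the block lying flat on the mat, wells up (far end at (323,205), plane normal vertical, top at 44 mm). The fingers straddle it. Next I regrip it at the middle, high on its sides.

Call:
step_arm(
  plan=[
    {"x": -0.04,"y": -0.004,"z": 0.03,"turn": 0},
    {"x": -0.08,"y": -0.004,"z": 0.08,"turn": 0},
    {"x": -0.102,"y": -0.004,"z": 0.15,"turn": 0},
    {"x": -0.102,"y": -0.004,"z": 0.22,"turn": 0},
    {"x": -0.102,"y": -0.004,"z": 0.268,"turn": 0},
    {"x": -0.102,"y": -0.004,"z": 0.268,"turn": 0},
    {"x": -0.102,"y": -0.004,"z": 0.268,"turn": 0},
  ],
)

```text
t: 11.28
position: [463.8, -0.7, 220.3]
tcp_rot: [0.0, 1.0, 0.0, 0.0]
wrist_force: [0.2, 0.3, 0.1]
opening: 92.7
gripper_force: 0.0
```

Call:
step_arm(
  plan=[
    {"x": 0,"y": 0,"z": 0,"turn": 0},
    {"x": 0,"y": 0,"z": 0,"turn": 0},
    {"x": 0,"y": 0,"z": 0,"turn": 0},
    {"x": 0,"y": 0,"z": 0,"turn": 0},
    {"x": 0,"y": 0,"z": 0,"turn": 0},
    {"x": 0,"y": 0,"z": 0,"turn": 0},
  ],
  fingers=1,
)

```text
t: 12.02
position: [463.6, -0.8, 220.3]
tcp_rot: [0.0, 1.0, 0.0, 0.0]
wrist_force: [-1.2, -1.1, 0.9]
opening: 57.4
gripper_force: 30.0
```

Call:
step_arm(
  plan=[
    {"x": 0,"y": 0,"z": -0.05,"turn": 0},
    {"x": 0,"y": 0,"z": -0.15,"turn": 0},
    {"x": 0,"y": 0,"z": -0.3,"turn": 0},
    {"x": 0,"y": 0,"z": -0.45,"turn": 0},
    {"x": 0,"y": 0,"z": -0.6,"turn": 0},
    {"x": 0,"y": 0,"z": -0.6,"turn": 0},
    {"x": 0,"y": 0,"z": -0.6,"turn": 0},
  ],
)

```text
t: 12.9
position: [462.9, -0.5, 339.2]
tcp_rot: [-0.0, 1.0, 0.0, -0.001]
wrist_force: [-0.0, 0.6, -3.1]
opening: 57.5
gripper_force: 30.0
```

```bash
python3 go.py 488.4 271 340 78; python3 top.py wrist
```

```text
t 12.9 pos [462.9  -0.5 339.2] yaw 0.0 tilt [-1.5e-03 -4.0e-04 -1.0e+00] F [-0.   0.6 -3.1] op 57.51396342031176 29.99942421913147 -> [ 0.1273 -1.3576 -0.0036] turn -0.4333 q6 1.33
wrist [ 0.001 -0.002  1.   ] [477.8   1.5 162.8] 15833 (array([460.8,   1.1]), array([ 57.8, 120.1]), 89.55) 162.8
```

Call:
step_arm(
  plan=[
    {"x": 0,"y": -0.06,"z": 0,"turn": -0.05},
    {"x": 0,"y": -0.14,"z": 0,"turn": -0.1},
    {"x": -0.01,"y": -0.22,"z": 0,"turn": -0.15},
    {"x": -0.01,"y": -0.3,"z": 0,"turn": -0.2},
    {"x": -0.02,"y": -0.38,"z": 0,"turn": -0.25},
    {"x": -0.02,"y": -0.46,"z": 0,"turn": -0.3},
    {"x": -0.03,"y": -0.54,"z": 0,"turn": -0.35},
    {"x": -0.03,"y": -0.6,"z": 0,"turn": -0.4},
    {"x": -0.03,"y": -0.6225,"z": 0,"turn": -0.4333},
    {"x": -0.03,"y": -0.6225,"z": 0,"turn": -0.4333},
  ],
)

```text
t: 14.2
position: [457.1, 124.1, 338.7]
tcp_rot: [-0.001, 0.777, 0.629, -0.001]
wrist_force: [-0.7, -0.1, -2.4]
opening: 57.9
gripper_force: 30.0
```

Call:
step_arm(
  plan=[
    {"x": 0,"y": 0,"z": 0,"turn": 0},
    {"x": 0,"y": 0,"z": 0,"turn": 0},
  ],
)

```text
t: 14.45
position: [457.5, 123.5, 339.8]
tcp_rot: [-0.0, 0.778, 0.629, -0.0]
wrist_force: [0.4, 0.2, -2.3]
opening: 57.7
gripper_force: 30.0
```

```bash
python3 go.py 488.4 271 340 78
cat > bay.py <<'E'
from m import *
px,P,c=cloud("wrist"); K,R,o=c; save("bay",px); M=masks(px)
X=P[M["red"]&(P[...,2]>130)]; print("block",[ (rect(Y),np.median(Y[:,2])) for nn,cc,k,Y in planes(X,1)])
h=np.nanmedian(P[(abs(P[...,2]-70)<5)&M["white"]][:,2]); print("deck z",h)
def cast(p,z):
    r=np.stack([(p[:,0]-K[0][2])/K[0][0],-(p[:,1]-K[1][2])/K[1][1],-np.ones(len(p))],-1)@R.T
    return o+r*((z-o[2])/r[:,2])[:,None]
# points well below the deck near the bay => bay region seen through its mouth
low=((P[...,2]<h-6)&(np.hypot(P[...,0]-488,P[...,1]-271)<72)).astype(np.uint8)
low=cv2.morphologyEx(low,cv2.MORPH_OPEN,np.ones((3,3)))
cs,_=cv2.findContours(low,cv2.RETR_EXTERNAL,cv2.CHAIN_APPROX_NONE); cc=max(cs,key=cv2.contourArea)[:,0].astype(float)
print("bay px",cc.min(0),cc.max(0)); Y=cast(cc,h); print("bay",rect(Y),"area mean")
a=np.radians(78); U=np.array([np.cos(a),np.sin(a)]); V=np.array([-U[1],U[0]])
q=Y[:,:2]-[488.4,271]; s,t=q@U,q@V; print("along",s.min().round(1),s.max().round(1),"across",t.min().round(1),t.max().round(1))
for nm,v,w in(("across+",t,s),("across-",-t,s),("along+",s,t),("along-",-s,t)):
    m=(v>v.max()-6)&(abs(w)<(50 if "ac" in nm else 22)); f=np.polyfit(w[m],v[m],1); print(nm,f.round(3),m.sum())
oc=cv2.connectedComponentsWithStats(M["orange"].astype(np.uint8))
for i in range(1,oc[0]):
    if oc[2][i,4]>100: Z=P[oc[1]==i]; print("orange",np.nanmedian(Z,0).round(1))
E
python3 bay.py
```

```text
t 14.45 pos [457.5 123.5 339.8] yaw 77.9 tilt [-2.e-04 -6.e-04 -1.e+00] F [ 0.4  0.2 -2.3] op 57.732563398835175 29.99955654144287 -> [ 0.7533 -0.0034 -0.0011] turn -0.0005 q6 0.24
block [((array([456.6, 123.1]), array([120.1,  58.2]), 77.89), np.float64(163.44458147889682))]
deck z 70.88609773424449
bay px [271.   0.] [367. 126.]
bay (array([482.1, 248.9]), array([74.2, 60.7]), 77.91) area mean
along -60.1 14.2 across -28.7 31.9
across+ [-1.5000e-02  3.1061e+01] 120
across- [-1.7000e-02  2.7852e+01] 118
along+ [4.0000e-03 1.4076e+01] 73
along- [1.3000e-02 5.9914e+01] 65
```

View pics/bay.png

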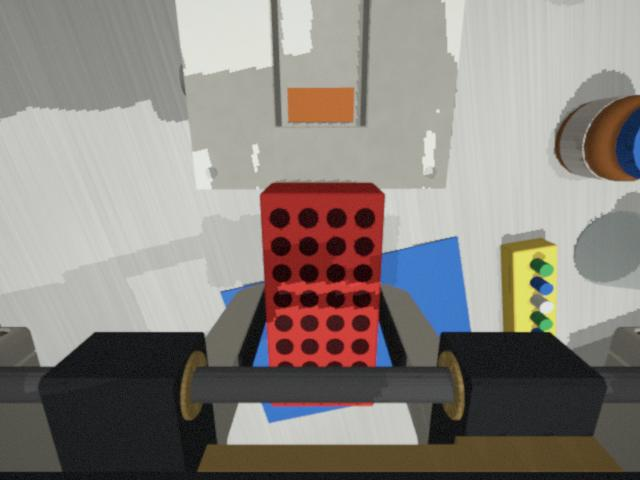

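The wrist view shows the near end of the bay at (320,125), walls at columns 278 and 365, the orange catch at (320,105), and the block held level. I back off a little to see the whole bay.

Call:
step_arm(
  plan=[
    {"x": -0.15,"y": 0,"z": 0,"turn": 0},
    {"x": -0.3,"y": 0,"z": 0,"turn": 0},
    {"x": -0.4,"y": 0,"z": 0,"turn": 0},
    {"x": -0.4,"y": 0,"z": 0,"turn": 0},
    {"x": -0.4,"y": 0,"z": 0,"turn": 0},
  ],
)

```text
t: 15.12
position: [441.0, 45.7, 340.3]
tcp_rot: [-0.0, 0.777, 0.629, 0.0]
wrist_force: [0.4, 0.2, -2.6]
opening: 57.3
gripper_force: 30.0
```

```bash
python3 go.py 488.4 271 340 78; python3 bay.py
```

```text
t 15.125 pos [441.   45.7 340.3] yaw 77.94 tilt [ 5.e-04  3.e-04 -1.e+00] F [ 0.4  0.2 -2.6] op 57.3143377422994 29.999505579471588 -> [ 1.151  -0.0033  0.0018] turn -0.0003 q6 0.06
block [((array([440.2,  46. ]), array([119.1,  57.9]), 77.87), np.float64(163.9068453490779))]
deck z 70.90794116952803Traceback (most recent call last):
  File "bay.py", line 11, in <module>
    cs,_=cv2.findContours(low,cv2.RETR_EXTERNAL,cv2.CHAIN_APPROX_NONE); cc=max(cs,key=cv2.contourArea)[:,0].astype(float)
                                                                           ~~~^^^^^^^^^^^^^^^^^^^^^^^^
ValueError: max() iterable argument is empty
```

Call:
step_arm(
  plan=[
    {"x": 0.15,"y": -0.1,"z": 0,"turn": 0},
    {"x": 0.35,"y": -0.2,"z": 0,"turn": 0},
    {"x": 0.55,"y": -0.35,"z": 0,"turn": 0},
    {"x": 0.72,"y": -0.45,"z": 0,"turn": 0},
    {"x": 0.83,"y": -0.52,"z": 0,"turn": 0},
    {"x": 0.876,"y": -0.552,"z": 0,"turn": 0},
    {"x": 0.876,"y": -0.552,"z": 0,"turn": 0},
    {"x": 0.876,"y": -0.552,"z": 0,"turn": 0},
    {"x": 0.876,"y": -0.552,"z": 0,"turn": 0},
  ],
)

```text
t: 16.3
position: [369.8, 239.2, 340.2]
tcp_rot: [0.0, 0.778, 0.629, -0.0]
wrist_force: [0.6, 0.0, -3.0]
opening: 57.6
gripper_force: 30.0
```

```bash
python3 go.py 488.2 272.3 270 78; python3 bay.py; python3 bay.py | grep -v px
```

```text
t 16.3 pos [369.8 239.2 340.2] yaw 77.92 tilt [-2.e-04  2.e-04 -1.e+00] F [ 0.6  0.  -3. ] op 57.61414845961599 29.99935269355774 -> [0.2858 0.5444 0.3508] turn -0.0005 q6 0.53
block [((array([368.9, 238.9]), array([119.8,  57.9]), 78.2), np.float64(163.797820527373))]
deck z 70.97861318195196
bay px [423.  81.] [526. 254.]
bay (array([485.5, 274.1]), array([121.1,  59.1]), 78.03) area mean
along -58.1 62.9 across -26.1 33.1
across+ [1.0000e-03 3.2699e+01] 142
across- [-4.0000e-03  2.5441e+01] 144
along+ [4.0000e-03 6.2783e+01] 68
along- [ 0.    57.264] 62
orange [488.7 320.4  40.2]
orange [478.4 219.6  40.9]
block [((array([369.1, 238.9]), array([119.9,  58.3]), 77.93), np.float64(163.78371874585733))]
deck z 70.94897026639087
bay (array([485.5, 274. ]), array([121.1,  59.2]), 78.03) area mean
along -58.2 62.9 across -26.1 33.1
across+ [1.0000e-03 3.2721e+01] 141
across- [-1.000e-03  2.541e+01] 143
along+ [-5.0000e-03  6.2753e+01] 70
along- [9.0000e-03 5.7337e+01] 62
orange [488.  320.4  40.1]
orange [478.7 219.5  40.9]
```

```bash
cat > bay2.py <<'E'
from m import *
px,P,c=cloud("wrist"); K,R,o=c; print("cam",o.round(1),R[:,2].round(3))
a=np.radians(78); U=np.array([np.cos(a),np.sin(a)]); V=np.array([-U[1],U[0]])
h=71; q=P[...,:2]-[488.4,271]; s,t=q@U,q@V
for tol in (2.5,4):
    D=abs(P[...,2]-h)<tol
    f=lambda m,v,sg: np.percentile(np.sort(v[m])[::sg][:60],50)
    g=[]
    # per-row medians of the innermost deck point on each side
    for (w,v,lim) in ((s,t,45),(t,s,22)):
        for sg in (1,-1):
            vals=[]
            for b in np.arange(-lim,lim,3):
                m=D&(w>b)&(w<b+3)&(sg*v>15)&(sg*v<90)
                if m.sum()>5: vals.append((sg*v[m]).min())
            g.append(round(float(np.median(vals)),1))
    print(tol,"across +/-",g[:2],"along +/-",g[2:], "centre across",(g[0]-g[1])/2,"along",(g[2]-g[3])/2)
E
python3 bay2.py
```

```text
cam [386.6 321.5 320.9] [0.061 0.289 0.955]
2.5 across +/- [33.0, 28.7] along +/- [63.8, 59.9] centre across 2.1500000000000004 along 1.9499999999999993
4 across +/- [32.9, 28.7] along +/- [63.8, 59.8] centre across 2.0999999999999996 along 2.0
```

View pics/bay.png

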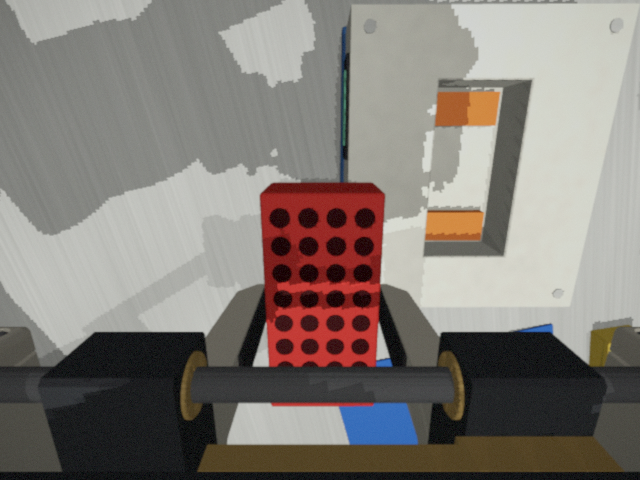

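The wrist view shows the whole bay (corners about (438,80), (533,80), (424,243), (503,254)). The mouth measures 62 x 124 mm, as it should. I go over it to hover.

Call:
step_arm(
  plan=[
    {"x": 0.08,"y": 0.12,"z": 0,"turn": -0.0005},
    {"x": 0.16,"y": 0.26,"z": 0,"turn": -0.0005},
    {"x": 0.23,"y": 0.4,"z": 0,"turn": -0.0005},
    {"x": 0.27,"y": 0.5,"z": 0.03,"turn": -0.0005},
    {"x": 0.288,"y": 0.5425,"z": 0.08,"turn": -0.0005},
    {"x": 0.288,"y": 0.5425,"z": 0.15,"turn": -0.0005},
    {"x": 0.288,"y": 0.5425,"z": 0.21,"turn": -0.0005},
    {"x": 0.288,"y": 0.5425,"z": 0.234,"turn": -0.0005},
    {"x": 0.288,"y": 0.5425,"z": 0.234,"turn": -0.0005},
    {"x": 0.288,"y": 0.5425,"z": 0.234,"turn": -0.0005},
  ],
)

```text
t: 17.7
position: [487.5, 273.8, 293.9]
tcp_rot: [0.0, 0.777, 0.63, 0.001]
wrist_force: [1.3, -0.0, -2.8]
opening: 57.7
gripper_force: 30.0
```

```bash
python3 go.py 487.9 272.9 283 78
python3 - <<'E'
from m import *
for n in("top","scene"):
    px,P,c=cloud(n); M=masks(px)["red"]&(P[...,1]>150)&(P[...,0]<620)&(P[...,0]>380)&(P[...,2]>60)
    for nn,cc,k,Y in planes(P[M],1): print(n,nn.round(3),cc.round(1),k,rect(Y),np.median(Y[:,2]).round(1))
    v,u=np.where(M); print(u.min(),u.max(),v.min(),v.max()); save("hov_"+n,px)
    y0,x0=v.min()-50,u.min()-60; cv2.imwrite(f"pics/hovc_{n}.png",cv2.resize(px[y0:y0+150,x0:x0+200,::-1],None,fx=3.9,fy=3.9,interpolation=cv2.INTER_CUBIC))
E
```

```text
t 17.7 pos [487.5 273.8 293.9] yaw 78.09 tilt [ 6.e-04  9.e-04 -1.e+00] F [ 1.3 -0.  -2.8] op 57.74358414161293 29.999354481697083 -> [-0.0039  0.003   0.0546] turn 0.0005 q6 0.52
top [-0.003  0.019  1.   ] [481.5 239.  117.8] 474 (array([482.4, 244.2]), array([67.4, 57.3]), 77.6) 117.8
172 216 272 308
scene [-0.006 -0.002  1.   ] [491.9 301.2 115.6] 384 (array([490.3, 278.1]), array([107.5,  56. ]), 78.97) 115.5
418 453 296 360
```

```bash
python3 -c "
import cv2,numpy as np
a=cv2.imread('pics/hovc_top.png');b=cv2.imread('pics/hovc_scene.png');print(a.shape,b.shape)
h=[cv2.resize(i,(600,int(i.shape[0]*600/i.shape[1])))[:300] for i in(a,b)]
cv2.imwrite('pics/hov.png',np.vstack(h))"
```

```text
(585, 780, 3) (585, 780, 3)
```

View pics/hov.png

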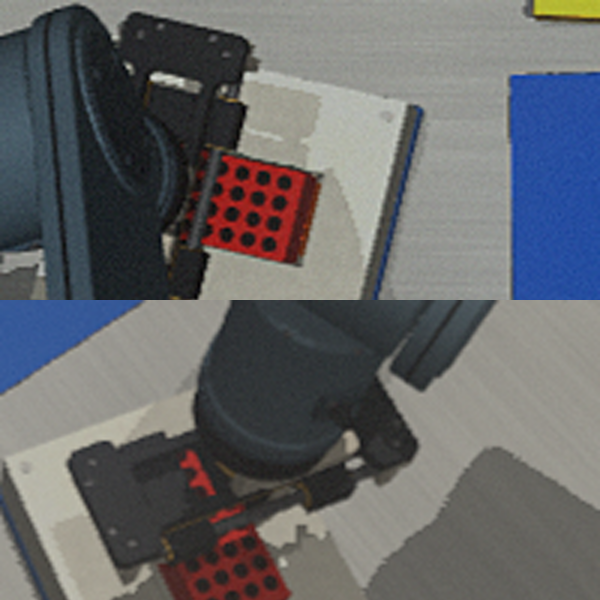

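The crop shows the held block over the mixer in both fixed views. In all three cameras it is centred on the bay within 1 mm. Lowering.

Call:
step_arm(
  plan=[
    {"x": 0.0025,"y": 0,"z": 0.02,"turn": 0},
    {"x": 0.0025,"y": 0,"z": 0.035,"turn": 0},
    {"x": 0.0025,"y": 0,"z": 0.05,"turn": 0},
    {"x": 0.0025,"y": 0,"z": 0.06,"turn": 0},
    {"x": 0.0025,"y": 0,"z": 0.06,"turn": 0},
  ],
)

```text
t: 18.42
position: [487.5, 274.1, 281.1]
tcp_rot: [-0.0, 0.777, 0.63, -0.0]
wrist_force: [0.1, 0.0, -2.6]
opening: 57.7
gripper_force: 30.0
```

Call:
step_arm(
  plan=[
    {"x": 0,"y": 0,"z": 0.02,"turn": 0},
    {"x": 0,"y": 0,"z": 0.04,"turn": 0},
    {"x": 0,"y": 0,"z": 0.06,"turn": 0},
    {"x": 0,"y": 0,"z": 0.08,"turn": 0},
    {"x": 0,"y": 0,"z": 0.095,"turn": 0},
    {"x": 0,"y": 0,"z": 0.105,"turn": 0},
    {"x": 0,"y": 0,"z": 0.11,"turn": 0},
    {"x": 0,"y": 0,"z": 0.11,"turn": 0},
  ],
)

```text
t: 19.42
position: [487.5, 274.2, 259.4]
tcp_rot: [0.0, 0.777, 0.63, 0.0]
wrist_force: [-0.3, -0.6, -1.5]
opening: 57.5
gripper_force: 30.0
```

Call:
step_arm(
  plan=[
    {"x": 0,"y": 0,"z": 0.006,"turn": 0},
    {"x": 0,"y": 0,"z": 0.006,"turn": 0},
  ],
)

```text
t: 19.68
position: [487.5, 274.2, 258.1]
tcp_rot: [-0.0, 0.777, 0.63, -0.0]
wrist_force: [0.4, -0.2, -2.7]
opening: 57.6
gripper_force: 30.0
```

Call:
step_arm(
  plan=[
    {"x": 0,"y": 0,"z": 0,"turn": 0},
    {"x": 0,"y": 0,"z": 0,"turn": 0},
    {"x": 0,"y": 0,"z": 0,"turn": 0},
    {"x": 0,"y": 0,"z": 0,"turn": 0},
    {"x": 0,"y": 0,"z": -0.1,"turn": 0},
    {"x": 0,"y": 0,"z": -0.25,"turn": 0},
    {"x": 0,"y": 0,"z": -0.4,"turn": 0},
    {"x": 0,"y": 0,"z": -0.4,"turn": 0},
    {"x": 0,"y": 0,"z": -0.4,"turn": 0},
  ],
  fingers=0,
)

```text
t: 20.8
position: [487.2, 274.0, 337.3]
tcp_rot: [-0.0, 0.777, 0.63, -0.001]
wrist_force: [0.2, 0.1, -0.1]
opening: 92.8
gripper_force: 0.0
```

```bash
cat > fin.py <<'E'
from m import *
a=np.radians(78); U=np.array([np.cos(a),np.sin(a)]); V=np.array([-U[1],U[0]])
for n in("wrist","top","scene"):
    px,P,c=cloud(n); save("f_"+n,px); near=np.hypot(P[...,0]-488,P[...,1]-272)<75
    M=masks(px)["red"]&near&(P[...,2]>55)
    if M.sum()<50: print(n,"none"); continue
    Y=P[M]; s=(Y[:,:2]-[488,272])@U; t=(Y[:,:2]-[488,272])@V
    D=masks(px)["white"]&(abs(P[...,2]-70)<5)&(np.hypot(P[...,0]-488,P[...,1]-272)<105)
    A=np.c_[s,t,np.ones(len(s))]; f=np.linalg.lstsq(A,Y[:,2],rcond=None)[0]
    d=P[D]; g=np.linalg.lstsq(np.c_[(d[:,:2]-[488,272])@U,(d[:,:2]-[488,272])@V,np.ones(len(d))],d[:,2],rcond=None)[0]; e=f-g
    print(n,len(s),"top above deck: mid %.1f +end %.1f -end %.1f"%(e[2],e[2]+55*e[0],e[2]-55*e[0]),"across slope",e[1].round(3),rect(Y),"ext",np.percentile(s,[1,99]).round(),np.percentile(t,[1,99]).round())
E
python3 fin.py; python3 go.py 488 272 338 78
```

```text
wrist 10804 top above deck: mid 9.4 +end 8.3 -end 10.4 across slope 0.014 (array([488.1, 273.2]), array([121.2,  60.1]), 78.01) ext [-55.  62.] [-27.  29.]
top 981 top above deck: mid 12.1 +end 12.8 -end 11.4 across slope 0.015 (array([485.1, 257.4]), array([92.6, 57.4]), 78.24) ext [-61.  30.] [-28.  28.]
scene 713 top above deck: mid 12.7 +end 10.1 -end 15.3 across slope -0.322 (array([495.9, 268.7]), array([124. ,  76.3]), 77.1) ext [-57.  59.] [-38.  28.]
t 20.95 pos [487.1 274.  336.7] yaw 78.09 tilt [-0.0013 -0.0023 -1.    ] F [ 0.2 -0.2 -0. ] op 92.9389322709498 0.0 -> [-0.0091  0.0063 -0.0065] turn 0.0005 q6 0.52
```

Call:
step_arm(
  plan=[
    {"x": 0.1,"y": 0,"z": 0,"turn": 0},
    {"x": 0.2,"y": 0,"z": 0,"turn": 0},
    {"x": 0.235,"y": 0,"z": 0,"turn": 0},
    {"x": 0.235,"y": 0,"z": 0,"turn": 0},
    {"x": 0.235,"y": 0,"z": 0,"turn": 0},
    {"x": 0.235,"y": 0,"z": 0.08,"turn": 0},
    {"x": 0.235,"y": 0,"z": 0.2,"turn": 0},
    {"x": 0.235,"y": 0,"z": 0.28,"turn": 0},
    {"x": 0.235,"y": 0,"z": 0.31,"turn": 0},
    {"x": 0.235,"y": 0,"z": 0.31,"turn": 0},
  ],
  fingers=1,
)

```text
t: 22.2
position: [497.3, 320.0, 275.8]
tcp_rot: [-0.0, 0.777, 0.63, -0.0]
wrist_force: [-0.6, 0.3, -0.1]
opening: 1.1
gripper_force: 0.0
```

Call:
step_arm(
  plan=[
    {"x": 0,"y": 0,"z": 0.03,"turn": 0},
    {"x": 0,"y": 0,"z": 0.045,"turn": 0},
    {"x": 0,"y": 0,"z": 0.055,"turn": 0},
    {"x": 0,"y": 0,"z": 0.06,"turn": 0},
    {"x": 0,"y": 0,"z": 0.065,"turn": 0},
    {"x": 0,"y": 0,"z": 0.065,"turn": 0},
  ],
)

```text
t: 22.95
position: [497.3, 320.6, 264.0]
tcp_rot: [-0.0, 0.777, 0.63, 0.001]
wrist_force: [-0.2, 1.6, 4.5]
opening: 0.3
gripper_force: 2.4
```

Call:
step_arm(
  plan=[
    {"x": 0,"y": 0,"z": 0.005,"turn": 0},
    {"x": 0,"y": 0,"z": 0.01,"turn": 0},
    {"x": 0,"y": 0,"z": 0.015,"turn": 0},
    {"x": 0,"y": 0,"z": 0.02,"turn": 0},
    {"x": 0,"y": 0,"z": 0.02,"turn": 0},
  ],
)

```text
t: 23.58
position: [497.7, 321.1, 260.7]
tcp_rot: [-0.0, 0.777, 0.63, 0.002]
wrist_force: [-1.1, 3.8, 8.0]
opening: 0.4
gripper_force: 3.8
```

Call:
step_arm(
  plan=[
    {"x": 0,"y": 0,"z": -0.05,"turn": 0},
    {"x": 0,"y": 0,"z": -0.1,"turn": 0},
    {"x": -0.15,"y": 0,"z": -0.1,"turn": 0},
    {"x": -0.3,"y": 0,"z": -0.1,"turn": 0},
    {"x": -0.47,"y": 0,"z": -0.1,"turn": 0},
    {"x": -0.47,"y": 0,"z": -0.1,"turn": 0},
    {"x": -0.47,"y": 0,"z": -0.06,"turn": 0},
    {"x": -0.47,"y": 0,"z": -0.04,"turn": 0},
    {"x": -0.47,"y": 0,"z": -0.02,"turn": 0},
    {"x": -0.47,"y": 0,"z": -0.02,"turn": 0},
  ],
)

```text
t: 24.82
position: [477.8, 228.6, 262.7]
tcp_rot: [-0.0, 0.777, 0.63, -0.0]
wrist_force: [0.5, 0.0, 0.4]
opening: 0.9
gripper_force: 0.0
```

Call:
step_arm(
  plan=[
    {"x": 0,"y": 0,"z": 0.01,"turn": 0},
    {"x": 0,"y": 0,"z": 0.02,"turn": 0},
    {"x": 0,"y": 0,"z": 0.026,"turn": 0},
    {"x": 0,"y": 0,"z": 0.032,"turn": 0},
    {"x": 0,"y": 0,"z": 0.038,"turn": 0},
    {"x": 0,"y": 0,"z": 0.044,"turn": 0},
    {"x": 0,"y": 0,"z": 0.044,"turn": 0},
    {"x": 0,"y": 0,"z": 0.044,"turn": 0},
  ],
)

```text
t: 25.82
position: [477.7, 228.1, 256.3]
tcp_rot: [0.0, 0.777, 0.63, 0.0]
wrist_force: [-6.4, -4.0, 19.3]
opening: 0.8
gripper_force: 9.5
```

Call:
step_arm(
  plan=[
    {"x": 0,"y": 0,"z": -0.05,"turn": 0},
    {"x": 0,"y": 0,"z": -0.1,"turn": 0},
    {"x": 0.15,"y": 0,"z": -0.1,"turn": 0},
    {"x": 0.3,"y": 0,"z": -0.1,"turn": 0},
    {"x": 0.47,"y": 0,"z": -0.1,"turn": 0},
    {"x": 0.47,"y": 0,"z": -0.1,"turn": 0},
    {"x": 0.47,"y": 0,"z": -0.06,"turn": 0},
    {"x": 0.47,"y": 0,"z": -0.03,"turn": 0},
    {"x": 0.47,"y": 0,"z": -0.02,"turn": 0},
    {"x": 0.47,"y": 0,"z": -0.01,"turn": 0},
  ],
)

```text
t: 27.08
position: [497.3, 319.7, 256.4]
tcp_rot: [-0.0, 0.777, 0.63, -0.0]
wrist_force: [-4.1, -1.7, 13.6]
opening: 0.3
gripper_force: 7.3
```

Call:
step_arm(
  plan=[
    {"x": 0,"y": 0,"z": 0.004,"turn": 0},
    {"x": 0,"y": 0,"z": 0.008,"turn": 0},
    {"x": 0,"y": 0,"z": 0.012,"turn": 0},
    {"x": 0,"y": 0,"z": 0.012,"turn": 0},
    {"x": 0,"y": 0,"z": 0.012,"turn": 0},
  ],
)

```text
t: 27.7
position: [497.1, 319.7, 256.3]
tcp_rot: [0.0, 0.777, 0.63, 0.0]
wrist_force: [-5.5, -4.0, 15.6]
opening: 0.5
gripper_force: 7.7
```

Call:
step_arm(
  plan=[
    {"x": 0,"y": 0,"z": -0.05,"turn": 0},
    {"x": -0.05,"y": 0,"z": -0.2,"turn": 0},
    {"x": -0.2,"y": 0,"z": -0.4,"turn": 0},
    {"x": -0.4,"y": 0,"z": -0.6,"turn": 0},
    {"x": -0.65,"y": 0,"z": -0.6,"turn": 0},
    {"x": -0.9,"y": 0,"z": -0.6,"turn": 0},
    {"x": -1,"y": 0,"z": -0.6,"turn": 0},
    {"x": -1,"y": 0,"z": -0.6,"turn": 0},
    {"x": -1,"y": 0,"z": -0.6,"turn": 0},
  ],
)

```text
t: 28.82
position: [456.2, 124.8, 374.2]
tcp_rot: [0.0, 0.777, 0.63, 0.0]
wrist_force: [0.3, -0.3, -0.2]
opening: 0.3
gripper_force: 0.0
```

```bash
python3 fin.py; python3 go.py 488 272 338 78
```

```text
wrist 7655 top above deck: mid 0.1 +end 0.2 -end 0.1 across slope 0.002 (array([483.5, 256.2]), array([84.9, 57.8]), 78.06) ext [-58.  25.] [-27.  29.]
top none
scene 852 top above deck: mid -0.1 +end -0.1 -end -0.1 across slope 0.0 (array([487.5, 271.6]), array([119.5,  59.1]), 77.67) ext [-59.  59.] [-28.  28.]
t 28.975 pos [456.1 125.3 373.9] yaw 78.16 tilt [ 2.e-04 -1.e-04 -1.e+00] F [-0.4  0.4 -0.6] op 0.28979646510639345 0.0 -> [0.7506 0.0056 0.1797] turn 0.0009 q6 0.24
```

View pics/f_top.png

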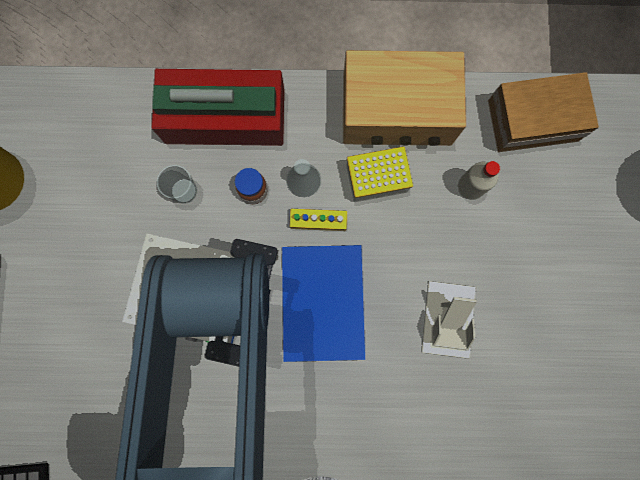

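The top view shows every bystander where it was (beaker (177,185), jar (250,184), flask (303,177), rack (318,218)). The block is hidden under the arm, but both other cameras put its top flush with the deck to 0.2 mm. The arm touches nothing, so I hand in.

```bash
python3 -c "
from station import *
print(finish_job())"
```

```text
the job is handed in; nothing more can be done
None
```

I laid the block flat on the mat and let go of it. I then set it in the mixer's bay and pressed both catches down until its top measured flush with the deck to about 0.2 mm. The bystanders look unmoved, and I handed the job in at about 29 s; the hand-in returned no verdict.

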